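# Test-print a self-inking stamp, then hold it lined up over the stamp box of a form

### The job

Take the bright-blue block stamp and make a test print on the yellow memo pad: set it flat on the middle of the pad, push it fully down, let it spring back. Then carry it over the tissue box, clear of the tissues, and stop with it hovering about 1 cm above the empty stamp box on the clipboard's form, upright, centred and squared up with the box, its front still facing your side, the foot of the form. Finish while still holding it there unpressed, for the doctor to check its place, and touch neither clipboard nor form; leave the tissue box, the other stamps and the memo pad where they are.

Things in the scene. Friction and masses are not known exactly. Their poses are not given: they have to be found in the camera images.
- blue_stamp: Bright-blue self-inking block stamp, 33 (x) by 40 (y) by 78 mm high, 85 g, loose, upright; one of three in a row about 90 mm apart, in any order. Origin: centre of its underside; z up; front = -x side, toward the robot. Foot 28 x 34 mm. The blue shell, from 16 mm up to the top, slides 10 mm down over it on a spring. Grip the shell 45 to 70 mm up, across either pair of sides.
- blue_stamp_shell (a joint): Stroke of the blue stamp's shell over its foot: 0 at rest (sprung up), 0.010 m fully pressed (a print is made from 8 mm on). It needs about 11 N to start and 12 N at the bottom stop, and springs back by itself; grip with 60 N or more so that the shell does not slip.
- memo_pad: Block of yellow memo slips, 76 by 76 by 10 mm, loose, 0.15 kg, lying flat on the desk on the robot's side of the stamps. Origin: centre of its underside; top at z = 10 mm.
- clipboard: Brown clipboard with a white form, 226 (x, from the foot to the clip) by 165 (y) mm, fixed, lying flat. Origin: centre of its underside; +x points to the steel clip at the head, whose wire loop rises 23 mm; the paper's surface is 4.2 mm above the desk.
- form_box (a point): Centre of the empty stamp box printed at the form's lower right: dark outline 44 (x) by 50 (y) mm, at the paper's surface, (-62, -38) mm from the clipboard's origin, same axes. The stamp belongs here with its x axis along this x axis, its 40 mm side along y; under 60 degrees of turn from how it stands.
- tissue_box: Pink tissue box, 117 (x) by 231 (y) mm, standing between the stamps and the clipboard, its long side pointing away from the robot, 0.15 kg, loose. Carton 65 mm high, the soft tissue tuft up to 140 mm. Origin: centre of its underside. Note: a wall shelf board overhangs the far part of the desk, from x = 0.63 m on, its underside at 0.51 m; cross over the near half of the box.
- purple_stamp: Block stamp with the DARK PURPLE shell, 33 by 40 by 80 mm, loose, origin at the centre of its underside. Not to be used.
- red_stamp: Round stamp with a RED cap, 52 mm across, 75 mm high, loose, origin at the centre of its underside. Not to be used.
- stamp_front (a point): Point on the blue stamp's front side (its -x face), 16 mm from its axis at mid height (40 mm up).
Not all that is in view belongs to the job. What is shaped like the blue_stamp but orange is not meant.

How it is judged:
By the outcome, as a careful person would: the job done as asked, in the order asked, and still so for the second after the job is handed in, while the arm keeps its last pose, push and grip.
It also fails if it takes over 48 s, if anything falls off the work surface, if the arm or the gripper's body presses on something with over 40 N, if the wrist force passes 120 N, or if a joint passes its speed limit or range.

### The arm

A 6-joint arm with a two-finger parallel gripper is mounted at the origin on a cart in front of the work surface, level with it; the furniture and walls round the work are solid. World frame = base frame: x ahead of the robot, y to its left, z up, the work surface at z = 0. Lengths are in mm, angles in rad, forces in N, time in s.
With the tool pointing down it reaches from about 375 to 925 mm from the base axis. Payload 5.7 kg.
Tool frame: the origin (TCP) lies midway between the tips of the shut fingers; the grasp point (between the pads) lies 19 mm behind it (robot.grip_point_offset is the distance from the TCP to the grasp point, in mm); z points along the fingers, y is the line along which they close (so a half turn about z gives the same grasp; the last joint's range is limited). The gripper opens to 85 mm and grips with 20 to 120 N. Pads are 22 mm wide; open, the fingers measure 114 mm over their backs; the gripper's body (76 mm by 85 mm) begins 54 mm behind the grasp point. The pads swing forward as they close: fully open they stand 13 mm farther back than shut.
Start: joints at [-1.392, 0.359, 1.51, -0, 1.272, -0.115], TCP at [173.74, -574.263, 231.267] pointing down, gripper open.
Joint ranges: [-2.97, 2.97], [-1.01, 2.36], [0.21, 2.38], [-0.96, 4.11], [0.2, 2.71], [-2.98, 2.98]. Speed limits (rad/s): [2.39, 2.39, 3.14, 3.14, 3.14, 3.14].

### API

Orientations are given as a unit quaternion [w, x, y, z].
In Python, from rig import robot, cams gives the robot as it stands. The module is installed in compiled form; this text tells all that it offers.
- The arm moves only by the shell command python3 -m inch 'ROWS' [FORCE]. ROWS is JSON, a list of rows, each a list of 7 numbers: the shift along the tool's x, y, z scaled (see below), then the turn, a rotation vector about the tool's x, y, z scaled (see below), then the opening, from -1 (shut) to 1 (fully open). A call has 1 to 20 rows; each row is the pose to reach, as a shift and turn from the pose commanded when the call began, along the tool's axes at that moment, turning the shorter way round; what a row does not reach only later rows make up. The controller multiplies each number of a shift by 200 mm and each number of a turn by 360 degrees. A row lasts 1/8 s, in which the tool goes at most 62.5 mm and 10.7 degrees, less where a joint would pass 70% of its speed; a pose out of reach is approached as far as the arm can. A call with a number of a shift or a turn outside -1 to 1 is refused whole. A call with a gripper value outside its range is refused whole. The fingers move at their own pace and stop on an object; FORCE is the grip in N (left out, the last holds). Time passes only in rows, so rows that repeat a pose let the fingers close. It gives the time, the measured TCP pose, the force, the opening and the grip force at its end, in the units of the state.
- robot.get_state(): the state, without advancing time (a new reading comes with each control period).
- cams.grab_frame(name): name is "side" or "top"; returns a dict with "color" (480x640x3 uint8, red, green, blue), "depth" (480x640 float32, mm along the optical axis (not along the pixel's ray), 0 where there is no reading), "fov_y" (degrees; the focal length in pixels is half the picture's height over the tangent of half this angle, whatever the lens; pixels are square), "cx", "cy" (the principal point, pixels), "position" and "attitude" of the camera in the world. Camera axes: x right, y down, z forward; pixel columns grow to the right and rows downward; lengths in mm; the calibration is good to about 2 mm. A picture is of the moment at which its call begins.
- robot.close_job(): hands the job in; it is judged then, once.
The state is a dict: "t": time; "joints": joint angles; "joint_vel": joint speeds; "effort": joint torques, N m; "eef_pos": TCP position; "eef_rot": TCP orientation; "contact_force": force on the tool from outside, world axes, zero at the start; "ft_torque": the same for the moment, N m; "width": finger opening in mm; "grip_force": force on a finger pad.
Only numpy, scipy, OpenCV 4.12 (cv2) and the standard library are available. Lean on these libraries where they do the work, as an engineer would, in place of code of your own. Each camera call takes 0.05 s, during which the arm holds its last target. There are 200 camera calls.

## Working session

There is one attempt and no reset: what is moved stays moved. The work goes in short steps, Python scripts to look and compute and a shell command to move; the robot and the scene stay as the last step left them, time stands still between calls to the robot, and variables do not carry over. Pictures are saved under pics/ and viewed, at most 10 in all, crops included, and the job is handed in when it is done.

```bash
mkdir -p pics; cat > h.py <<'E'
import numpy as np, cv2
from rig import robot, cams
from scipy.spatial.transform import Rotation as R
def rot(q): return R.from_quat([q[1],q[2],q[3],q[0]])
def grab(n):
    f=cams.grab_frame(n); f['f']=240/np.tan(np.radians(f['fov_y'])/2); a=np.array(f['attitude'],float)
    f['R']=a if a.shape==(3,3) else rot(a).as_matrix(); f['p']=np.array(f['position'],float); return f
def ray(f,uv):
    uv=np.atleast_2d(uv).astype(float)
    d=np.c_[(uv[:,0]-f['cx'])/f['f'],(uv[:,1]-f['cy'])/f['f'],np.ones(len(uv))]
    return d@f['R'].T
def plane(f,uv,z):
    d=ray(f,uv); return f['p']+d*((z-f['p'][2])/d[:,2])[:,None]
def cloud(f):
    v,u=np.mgrid[:480,:640]; d=ray(f,np.c_[u.ravel(),v.ravel()])
    return (f['p']+d*f['depth'].ravel()[:,None]).reshape(480,640,3)
def save(f,n): cv2.imwrite('pics/'+n,f['color'][:,:,::-1])
E
python3 - <<'E'
from h import *
for n in('top','side'):
    f=grab(n); save(f,n+'0.png'); print(n,f['p'],f['attitude'],f['fov_y'],f['cx'],f['cy'])
print(robot.get_state())
E
```

```text
top [ 370.20524779  122.07224217 1275.38563267] [-0.02773639  0.71458868 -0.69794095  0.03836854] 52.190150569912326 318.703557204679 247.01691243054864
side [-259.19824096  349.09952304  934.32128143] [ 0.20967298 -0.54429108  0.76048367 -0.28539282] 46.91369275035353 316.7303441597563 236.60768635111808
{'t': 0.1, 'joints': array([-1.39207929e+00,  3.59481018e-01,  1.51133518e+00, -2.03998458e-06,
        1.27251093e+00, -1.15118960e-01]), 'joint_vel': array([ 0.00050412, -0.00128319, -0.00396993, -0.00077936,  0.00041017,
       -0.00224155]), 'effort': array([ 4.50519083e-04, -5.28648913e+01, -2.79350746e+01, -8.41334008e-05,
        5.05311065e-03, -3.90953659e-06]), 'eef_pos': array([ 173.6450656 , -573.67208399,  230.50487036]), 'eef_rot': array([-8.66765215e-04,  9.89226534e-01,  1.46390274e-01, -2.85467768e-05]), 'contact_force': array([ 0.40781766, -0.45535208, -1.27758327]), 'ft_torque': array([-0.0237875 , -0.00113707,  0.0407499 ]), 'grip_force': 0.0, 'width': 85.59416552981274}
```

View pics/top0.png

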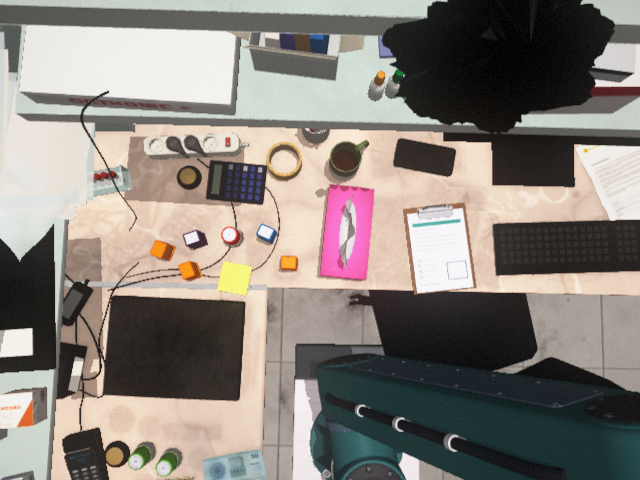

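View pics/side0.png

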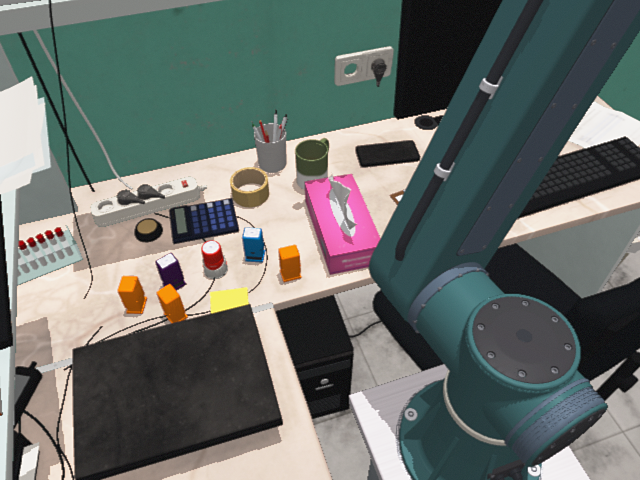

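The top view shows the row of purple (195,239), red (231,236) and blue (266,232), with the yellow pad at (235,278), the tissue box at (347,232) and the clipboard at (440,248) with its empty box at (457,270). In the side view the blue stamp is at (253,244), purple at (170,270) and red at (212,257).
The orange blocks at top (288,263), (190,270) and (162,251) have the same shape but the wrong colour. The one at (266,232) is the only bright-blue block, so it fits the description.

```bash
cat > m.py <<'E'
from h import *
ft,fs=grab('top'),grab('side')
def mask(f,lo,hi,roi):
    h=cv2.cvtColor(f['color'],cv2.COLOR_RGB2HSV); m=cv2.inRange(h,lo,hi); k=np.zeros_like(m); x0,y0,x1,y1=roi; k[y0:y1,x0:x1]=255
    m&=k; n,l,s,c=cv2.connectedComponentsWithStats(m); i=1+np.argmax(s[1:,4]); return np.uint8(l==i)*255
def stats(name,f,m,zs):
    C=cloud(f)[m>0]; z=C[:,2]; print(name,'n',len(C),'z pct',np.percentile(z,[2,25,50,75,98]).round(1))
    cs=max(cv2.findContours(m,0,1)[0],key=cv2.contourArea).reshape(-1,2)
    for q in zs:
        P=plane(f,cs,q)[:,:2].astype(np.float32); r=cv2.minAreaRect(P); print('  z',q,'rect',np.round(r[0],1),np.round(r[1],1),round(r[2],1))
    return C
E
cat > a.py <<'E'
from m import *
b=[mask(ft,(95,120,90),(115,255,255),(250,215,285,250)),mask(fs,(95,120,60),(115,255,255),(235,220,275,270))]
for n,f,m in(('blue top',ft,b[0]),('blue side',fs,b[1])):
    C=stats(n,f,m,[78]); print('   xy min/max',C.min(0).round(),C.max(0).round())
    T=C[C[:,2]>np.percentile(C[:,2],98)-4][:,:2].astype(np.float32); print('  topface',len(T),T.mean(0),cv2.minAreaRect(T))
stats('pad top',ft,mask(ft,(24,90,150),(34,255,255),(210,255,260,300)),[10]);stats('pad side',fs,mask(fs,(24,90,150),(34,255,255),(200,280,260,320)),[10])
C=stats('tissue',ft,mask(ft,(145,120,100),(172,255,255),(310,170,385,290)),[65])
stats('clip',ft,mask(ft,(5,60,30),(20,255,190),(395,200,485,300)),[3])
cv2.imwrite('pics/crop.png',np.hstack([cv2.resize(ft['color'][200:300,150:310],(0,0),fx=2.5,fy=2.5,interpolation=2),cv2.resize(fs['color'][215:315,130:290],(0,0),fx=2.5,fy=2.5,interpolation=2)])[:,:,::-1])
cv2.imwrite('pics/cropb.png',cv2.resize(ft['color'][195:300,395:485],(0,0),fx=5.5,fy=5.5,interpolation=2)[:,:,::-1])
E
python3 a.py
```

```text
blue top n 36 z pct [71.9 75.8 77.9 78.9 81.9]
  z 78 rect [507.6 235.6] [23.1 42.5] 8.2
   xy min/max [497. 216.  72.] [523. 258.  83.]
  topface 18 [505.92703 233.53621] ((506.3824157714844, 235.22496032714844), (20.181224822998047, 41.82367706298828), 8.36046314239502)
blue side n 444 z pct [ 3.5 27.3 46.2 64.8 78.8]
  z 78 rect [479.2 242.7] [41.9 86.6] 81.1
   xy min/max [-259.  213.    1.] [524. 349. 934.]
  topface 44 [469.08984 242.35345] ((132.72079467773438, 302.5126037597656), (38.75210952758789, 788.404541015625), 80.40715789794922)
pad top n 882 z pct [ 3.5  8.4 10.4 12.1 15.9]
  z 10 rect [403.9 319.8] [77.2 76.3] 80.1
pad side n 743 z pct [ 5.9  8.7  9.9 11.1 81.7]
  z 10 rect [413.7 318.2] [76.6 53.6] 80.2
tissue n 3310 z pct [60.7 64.  65.6 67.2 71. ]
  z 65 rect [524.7  35.5] [114.5 229.7] 85.5
clip n 359 z pct [-1.9  1.9  3.6  5.3  8.4]
  z 3 rect [ 486.2 -135.7] [225.8  37.2] 0.9
```

View pics/crop.png

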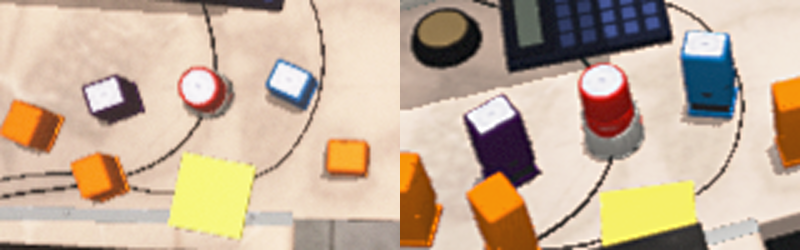

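View pics/cropb.png

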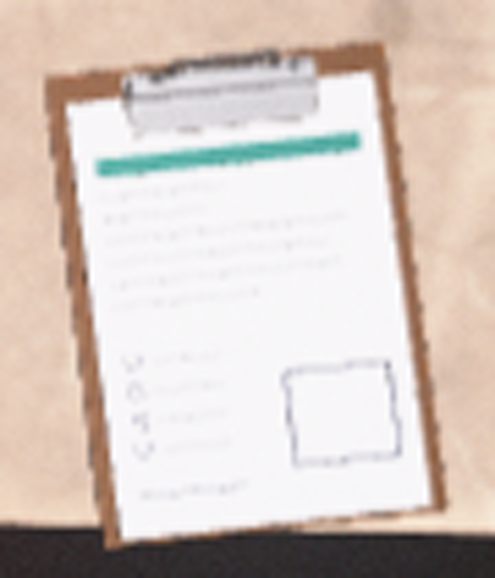

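The crop confirms it: bright-blue shell with a white label on top, at top-view pixel (266,232) and side-view pixel (253,244), rightmost of the row. The second crop shows the empty box with full-image corners around (447,263), (466,261), (468,278), (449,279).

```bash
cat > b.py <<'E'
from m import *
# blue top face: height mask + colour (non-desk) in top view, upsampled
def top(f,roi,z0,z1):
    C=cloud(f); x0,y0,x1,y1=roi; k=np.zeros((480,640),bool);k[y0:y1,x0:x1]=1
    return np.uint8(k&(C[:,:,2]>z0)&(C[:,:,2]<z1))*255
for n,f,roi in(('top',ft,(248,212,290,252)),('side',fs,(232,215,278,270))):
    m=top(f,roi,66,95); C=cloud(f)[m>0]; 
    m2=top(f,roi,73,95); print(n,(m>0).sum(),np.median(cloud(f)[m2>0],axis=0).round(1),end=' ')
    stats(n,f,m,[78])
# label (white) centre in both views, triangulate
L=[]
for f,roi in((ft,(252,218,276,244)),(fs,(243,224,264,240))):
    h=cv2.cvtColor(f['color'],cv2.COLOR_RGB2HSV).astype(int); x0,y0,x1,y1=roi
    k=np.zeros((480,640),bool);k[y0:y1,x0:x1]=1
    w=k&(h[:,:,1]<40)&(h[:,:,2]>190); w=np.uint8(w)*255
    n_,l,s,c=cv2.connectedComponentsWithStats(w); i=1+np.argmax(s[1:,4]); print('label px',c[i],s[i]); L.append(c[i])
    mm=np.uint8(l==i)*255; cs=max(cv2.findContours(mm,0,1)[0],key=cv2.contourArea).reshape(-1,2); print(cv2.minAreaRect(plane(f,cs,78)[:,:2].astype(np.float32)))
def tri(a,b):
    d=[ray(ft,a)[0],ray(fs,b)[0]]; A=np.c_[d[0],-d[1]]; s=np.linalg.lstsq(A,fs['p']-ft['p'],rcond=None)[0]
    P=[ft['p']+s[0]*d[0],fs['p']+s[1]*d[1]]; return (P[0]+P[1])/2,np.linalg.norm(P[0]-P[1])
print('tri',tri(*L))
# clipboard: everything not desk, white+brown
h=cv2.cvtColor(ft['color'],cv2.COLOR_RGB2HSV)
br=cv2.inRange(h,(5,100,40),(20,255,190)); wh=cv2.inRange(h,(0,0,205),(180,28,255)); k=np.zeros_like(br);k[200:300,398:482]=255
m=cv2.morphologyEx((br|wh)&k,cv2.MORPH_CLOSE,np.ones((5,5))); n_,l,s,c=cv2.connectedComponentsWithStats(m);i=1+np.argmax(s[1:,4]);m=np.uint8(l==i)*255
stats('board',ft,m,[4]); 
w=wh&k; n_,l,s,c=cv2.connectedComponentsWithStats(w);i=1+np.argmax(s[1:,4]);stats('paper',ft,np.uint8(l==i)*255,[4.2])
q=np.array([(287,372),(388,361),(400,454),(296,464)])/5.5+[395-.4,195-.4]
P=plane(ft,q,4.2);print('box',P.mean(0),P.round(1).tolist())
C=cloud(ft); print('mat z',np.median(C[310:390,120:230,2]),'tuft',C[200:280,325:370,2].max(), 'desk',np.median(C[250:262,240:258],axis=(0,1)),np.median(C[255:280,378:398],axis=(0,1)))
t=mask(ft,(145,120,100),(172,255,255),(310,170,385,290)); y,x=np.nonzero((C[:,:,2]>85)&(np.arange(640)>320)&(np.arange(640)<375)&(np.arange(480)[:,None]>175)&(np.arange(480)[:,None]<285)); T=C[y,x];print('tuft',len(T),T.min(0),T.max(0))
print('orange', [np.round(np.median(C[a:b,c:d],axis=(0,1))) for a,b,c,d in((258,266,284,293),)])
E
python3 b.py
```

```text
top 210 [516.3 238.5  78. ] top n 210 z pct [69.8 76.  77.8 79.4 82.3]
  z 78 rect [515.9 237.9] [38.6 32.1] 65.4
side 265 [513.7 239.6  77.8] side n 265 z pct [67.1 74.6 77.2 78.6 81.2]
  z 78 rect [510.1 239.9] [40.  40.1] 65.8
label px [264.952 231.488] [258 225  15  14 125]
((517.8245239257812, 238.1698760986328), (29.792102813720703, 24.36823272705078), 65.3763427734375)
label px [252.2244898  229.83673469] [243 224  21  13 196]
((521.8067626953125, 234.552734375), (43.720550537109375, 33.86354446411133), 70.94457244873047)
tri (array([516.81593164, 236.91822392,  84.43797528]), np.float64(1.5309049839149735))
board n 5183 z pct [-0.3  3.3  5.1  7.  15.2]
  z 4 rect [ 494.9 -210.8] [225.1 163.5] 7.6
paper n 4247 z pct [-0.1  3.4  5.1  7.  11.9]
  z 4.2 rect [ 489.9 -211.9] [208.8 148. ] 7.5
box [ 439.23854949 -257.26088996    4.2       ] [[457.9, -230.8, 4.2], [464.3, -278.9, 4.2], [420.3, -284.4, 4.2], [414.4, -235.0, 4.2]]
mat z 82.7519652397956 tuft 1275.3856326697808 desk [4.62513487e+02 2.86230722e+02 1.59463287e-01] [441.9990181  -75.64572945   0.66258494]
tuft 258 [370.20524779  21.46598984  85.53418321] [ 608.99418754  122.07224217 1275.38563267]
orange [array([445., 180.,  79.])]
```

```bash
cat > plan.py <<'E'
# plan.py: python3 plan.py x y z yaw [x y z yaw ...] -> rows from commanded pose; saves last (rounded) as commanded
import sys,json,os
from h import *
c=json.load(open('cmd.json')) if os.path.exists('cmd.json') else [173.74,-574.263,231.267,2*np.degrees(np.arctan2(.146390,.989227))]
v=np.array(sys.argv[1:],float).reshape(-1,4)
def Rt(y): return (R.from_euler('z',y,degrees=True)*R.from_euler('x',180,degrees=True)).as_matrix()
for t in v:
    s=np.round(Rt(c[3]).T@(t[:3]-c[:3])/200,4); a=round(-((t[3]-c[3]+180)%360-180)/360,4)
    print([*s.tolist(),0,0,a])
json.dump([*(np.array(c[:3])+Rt(c[3])@(s*200)),c[3]-a*360],open('cmd.json','w'))
s=robot.get_state(); print(s['eef_pos'].round(1),c)
E
python3 - <<'E'
from h import *
f=grab('top'); C=cloud(f)
for u in range(180,262,10):
    z=C[285:310,u]; k=z[:,2]>60; print(u,z[k][:1].round() if k.any() else None, end=' ')
E
python3 plan.py 330 -480 250 16.8  480 -250 260 0  470 50 260 -24.6  516.3 238.1 160 -24.6
```

```text
180 [[348. 440.  71.]] 190 [[349. 416.  68.]] 200 [[347. 392.  68.]] 210 [[347. 368.  64.]] 220 [[348. 343.  72.]] 230 [[346. 317.  76.]] 240 [[344. 294.  73.]] 250 None 260 None [0.8843, -0.2248, -0.0937, 0, 0, np.float64(0.0001)]
[1.9352, -1.1083, -0.1437, 0, 0, np.float64(0.0468)]
[2.3218, -2.5585, -0.1437, 0, 0, np.float64(0.1151)]
[2.8158, -3.3917, 0.3563, 0, 0, np.float64(0.1151)]
[ 173.7 -574.1  231.1] [173.74, -574.263, 231.267, np.float64(16.83555784302156)]
```

```bash
rm cmd.json; python3 - <<'E'
s=open('plan.py').read()
s=s.replace("    print([*s","    n=max(np.linalg.norm(s)*200/62.5,abs(a)*360/10.7); print(round(n,1),[*s").replace("json.dump([*","    c=[*").replace(",c[3]-a*360],open('cmd.json','w'))",",c[3]-a*360]\njson.dump(c,open('cmd.json','w'))").replace(".tolist(),0,0,a]",".tolist(),0,0,float(a)]")
open('plan.py','w').write(s)
E
python3 plan.py 330 -420 255 16.8  440 -240 260 0  470 -50 260 -12  480 140 240 -24.6  516.3 238.1 160 -24.6
```

```text
3.5 [0.9712, -0.512, -0.1187, 0, 0, 0.0001]
3.4 [0.7867, -0.7026, -0.025, 0, 0, 0.0467]
3.1 [0.1498, -0.95, 0.0, 0, 0, 0.0333]
3.1 [-0.1487, -0.9396, 0.1, 0, 0, 0.035]
2.1 [-0.0391, -0.5216, 0.4, 0, 0, -0.0]
[ 173.7 -574.1  231.1] [np.float64(516.3087885516525), np.float64(238.09975540497143), np.float64(160.0069999999999), np.float64(-24.600442156978445)]
```

```bash
python3 -m inch '[[0.9712,-0.512,-0.1187,0,0,0.0001,0.6],[0.9712,-0.512,-0.1187,0,0,0.0001,0.6],[0.9712,-0.512,-0.1187,0,0,0.0001,0.6],[0.9712,-0.512,-0.1187,0,0,0.0001,0.6],[0.9712,-0.512,-0.1187,0,0,0.0001,0.6]]' 70
python3 -m inch '[[0.7867,-0.7026,-0.025,0,0,0.0467,0.6],[0.7867,-0.7026,-0.025,0,0,0.0467,0.6],[0.7867,-0.7026,-0.025,0,0,0.0467,0.6],[0.7867,-0.7026,-0.025,0,0,0.0467,0.6],[0.7867,-0.7026,-0.025,0,0,0.0467,0.6]]'
python3 -m inch '[[0.1498,-0.95,0,0,0,0.0333,0.6],[0.1498,-0.95,0,0,0,0.0333,0.6],[0.1498,-0.95,0,0,0,0.0333,0.6],[0.1498,-0.95,0,0,0,0.0333,0.6],[0.1498,-0.95,0,0,0,0.0333,0.6]]'
```

```text
t: 0.98
eef_pos: [331.5, -418.4, 255.5]
eef_rot: [0.0, 0.989, 0.148, 0.0]
contact_force: [-0.4, -0.7, -0.3]
width: 68.3
grip_force: 0.0
t: 1.6
eef_pos: [440.4, -239.5, 260.0]
eef_rot: [0.0, 1.0, 0.001, -0.0]
contact_force: [0.1, -0.5, 0.7]
width: 68.5
grip_force: 0.0
t: 2.22
eef_pos: [470.1, -51.1, 260.0]
eef_rot: [0.001, 0.995, -0.104, -0.0]
contact_force: [-0.1, -0.9, 0.2]
width: 68.4
grip_force: 0.0
```

```bash
python3 -m inch '[[-0.1487,-0.9396,0.1,0,0,0.035,0.6],[-0.1487,-0.9396,0.1,0,0,0.035,0.6],[-0.1487,-0.9396,0.1,0,0,0.035,0.6],[-0.1487,-0.9396,0.1,0,0,0.035,0.6],[-0.1487,-0.9396,0.1,0,0,0.035,0.6]]'
python3 -m inch '[[-0.0391,-0.5216,0.4,0,0,0,0.6],[-0.0391,-0.5216,0.4,0,0,0,0.6],[-0.0391,-0.5216,0.4,0,0,0,0.6],[-0.0391,-0.5216,0.4,0,0,0,0.6],[-0.0391,-0.5216,0.4,0,0,0,0.6]]'
python3 - <<'E'
from h import *
f=grab('side'); save(f,'s1.png'); g=grab('top')
a=cv2.resize(f['color'][120:320,130:330],(0,0),fx=2,fy=2);b=cv2.resize(g['color'][160:360,170:370],(0,0),fx=2,fy=2)
cv2.imwrite('pics/c1.png',np.hstack([a,b])[:,:,::-1])
E
```

```text
t: 2.85
eef_pos: [480.6, 138.5, 239.8]
eef_rot: [0.001, 0.977, -0.213, -0.0]
contact_force: [0.4, 0.4, 0.5]
width: 68.5
grip_force: 0.0
t: 3.48
eef_pos: [517.0, 236.2, 161.3]
eef_rot: [-0.0, 0.977, -0.214, 0.001]
contact_force: [0.0, 0.1, -0.2]
width: 68.3
grip_force: 0.0
```

View pics/c1.png

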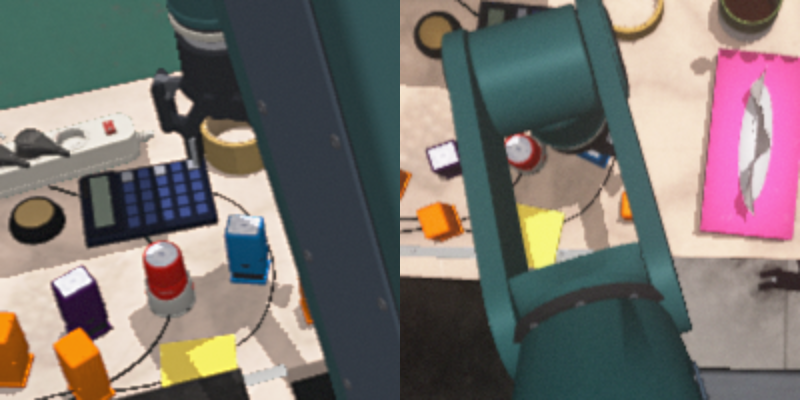

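The side half shows the blue stamp upright (crop pixel 245,245) with the open gripper above it (185,130). The path down looks clear.

```bash
python3 -m inch '[[0,0,0.2,0,0,0,0.6],[0,0,0.35,0,0,0,0.6],[0,0,0.45,0,0,0,0.6],[0,0,0.55,0,0,0,0.6],[0,0,0.62,0,0,0,0.6],[0,0,0.62,0,0,0,0.6]]'
python3 -m inch '[[0,0,0,0,0,0,-1],[0,0,0,0,0,0,-1],[0,0,0,0,0,0,-1],[0,0,0,0,0,0,-1],[0,0,0,0,0,0,-1],[0,0,0,0,0,0,-1],[0,0,0,0,0,0,-1],[0,0,0,0,0,0,-1]]' 75
python3 - <<'E'
from h import *
s=robot.get_state();print(s['eef_pos'],s['eef_rot'],s['contact_force'],s['ft_torque'])
import json;c=json.load(open('cmd.json'));c[2]-=124;json.dump(c,open('cmd.json','w'))
E
```

```text
t: 4.32
eef_pos: [515.9, 237.6, 35.8]
eef_rot: [0.0, 0.977, -0.213, -0.001]
contact_force: [-0.5, -0.0, 0.5]
width: 68.7
grip_force: 0.0
t: 5.32
eef_pos: [517.1, 238.3, 37.2]
eef_rot: [-0.0, 0.977, -0.213, 0.001]
contact_force: [0.5, -0.8, 7.0]
width: 39.8
grip_force: 75.0
[517.09050509 238.30560491  37.19515927] [-4.14714318e-04  9.77065125e-01 -2.12938817e-01  7.93495388e-04] [ 0.48572318 -0.83059907  7.02654472] [-0.22672452  0.18408585  0.01333557]
```

```bash
python3 plan.py 516.3 238.1 120 -24.6  403.9 319.8 120 -10  403.9 319.8 58 -10
```

```text
1.3 [-0.0, 0.0, -0.42, 0, 0, -0.0]
2.2 [-0.6811, -0.1375, 0.0, 0, 0, -0.0406]
1.0 [0.0, 0.0001, 0.31, 0, 0, 0.0]
[517.1 238.3  37.2] [np.float64(403.89753051455733), np.float64(319.7906882921503), np.float64(58.00699999999989), np.float64(-9.984442156978446)]
```

```bash
python3 -m inch '[[0,0,-0.1,0,0,0,-1],[0,0,-0.25,0,0,0,-1],[0,0,-0.42,0,0,0,-1],[0,0,-0.42,0,0,0,-1]]'
python3 -m inch '[[-0.2,-0.04,0,0,0,-0.01,-1],[-0.4,-0.08,0,0,0,-0.02,-1],[-0.6,-0.12,0,0,0,-0.03,-1],[-0.6811,-0.1375,0,0,0,-0.0406,-1],[-0.6811,-0.1375,0,0,0,-0.0406,-1],[-0.6811,-0.1375,0,0,0,-0.0406,-1]]'
python3 -m inch '[[0,0,0.15,0,0,0,-1],[0,0,0.25,0,0,0,-1],[0,0,0.31,0,0,0,-1],[0,0,0.31,0,0,0,-1],[0,0,0.31,0,0,0,-1]]'
python3 - <<'E'
from m import *
from h import *
s=robot.get_state();print(s['eef_pos'],s['contact_force'],s['ft_torque'],s['width'])
a=cv2.resize(fs['color'][150:350,120:320],(0,0),fx=2,fy=2);b=cv2.resize(ft['color'][160:360,150:350],(0,0),fx=2,fy=2)
cv2.imwrite('pics/c2.png',np.hstack([a,b])[:,:,::-1])
E
```

```text
t: 5.82
eef_pos: [518.5, 238.9, 122.8]
eef_rot: [-0.002, 0.977, -0.213, 0.003]
contact_force: [-0.4, -0.5, -1.0]
width: 39.7
grip_force: 75.4
t: 6.58
eef_pos: [405.1, 319.6, 120.0]
eef_rot: [-0.0, 0.996, -0.088, 0.0]
contact_force: [-0.1, -0.3, -0.3]
width: 39.4
grip_force: 75.3
t: 7.2
eef_pos: [404.7, 319.9, 58.6]
eef_rot: [-0.0, 0.996, -0.087, 0.0]
contact_force: [0.5, -0.5, -0.3]
width: 39.8
grip_force: 75.4
[404.66771581 320.12442968  58.84975285] [ 0.31037588 -0.06348867 -0.36410757] [0.02431226 0.00207715 0.00249346] 40.11164416379326
```

View pics/c2.png

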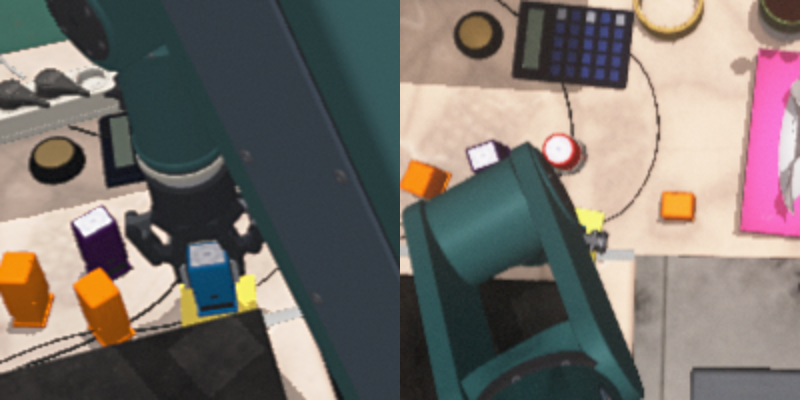

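The stamp is held upright just above the pad, at crop pixel (210,280), in the middle of the yellow. Pressing now.

```bash
python3 -m inch '[[0,0,0.03,0,0,0,-1],[0,0,0.05,0,0,0,-1],[0,0,0.06,0,0,0,-1],[0,0,0.065,0,0,0,-1],[0,0,0.065,0,0,0,-1],[0,0,0.065,0,0,0,-1]]'
python3 -m inch '[[0,0,0.015,0,0,0,-1],[0,0,0.03,0,0,0,-1],[0,0,0.04,0,0,0,-1],[0,0,0.04,0,0,0,-1],[0,0,0.04,0,0,0,-1]]'
```

```text
t: 8.05
eef_pos: [403.8, 319.8, 45.8]
eef_rot: [-0.0, 0.996, -0.087, 0.0]
contact_force: [-2.0, -0.8, 10.0]
width: 39.6
grip_force: 76.6
t: 8.68
eef_pos: [403.8, 319.8, 37.9]
eef_rot: [-0.0, 0.996, -0.087, 0.0]
contact_force: [-1.5, -2.6, 11.2]
width: 40.0
grip_force: 76.8
```

```bash
python3 -m inch '[[0,0,0.005,0,0,0,-1],[0,0,0.01,0,0,0,-1],[0,0,0.015,0,0,0,-1],[0,0,0.015,0,0,0,-1],[0,0,0.015,0,0,0,-1]]'
python3 -m inch '[[0,0,0.005,0,0,0,-1],[0,0,0.01,0,0,0,-1],[0,0,0.01,0,0,0,-1],[0,0,0.01,0,0,0,-1]]'
```

```text
t: 9.3
eef_pos: [403.9, 319.8, 37.0]
eef_rot: [-0.0, 0.996, -0.087, 0.0]
contact_force: [-7.4, -5.7, 37.1]
width: 40.0
grip_force: 80.0
t: 9.8
eef_pos: [404.0, 319.9, 36.9]
eef_rot: [-0.0, 0.996, -0.087, 0.001]
contact_force: [-11.6, -6.6, 60.7]
width: 39.6
grip_force: 82.7
```

Bottomed at TCP z 37, the full 10 mm stroke, with no slip. Lifting off.

```bash
python3 -m inch '[[0,0,-0.02,0,0,0,-1],[0,0,-0.05,0,0,0,-1],[0,0,-0.08,0,0,0,-1],[0,0,-0.12,0,0,0,-1],[0,0,-0.2,0,0,0,-1],[0,0,-0.45,0,0,0,-1],[0,0,-0.7,0,0,0,-1],[0,0,-0.7,0,0,0,-1],[0,0,-0.7,0,0,0,-1]]'
python3 - <<'E'
from m import *
import json;c=json.load(open('cmd.json'));c[2]=58.007-200*(.065+.04+.015+.01-.7);json.dump(c,open('cmd.json','w'))
C=cloud(fs)
P=mask(fs,(24,90,150),(34,255,255),(190,260,270,320)); stats('pad',fs,P,[10])
b=mask(fs,(95,120,60),(115,255,255),(160,150,330,320)); X=stats('stamp',fs,b,[]); print(np.median(X,axis=0), robot.get_state()['eef_pos'])
cv2.imwrite('pics/c3.png',np.hstack([cv2.resize(f['color'][a:a+200,b:b+200],(0,0),fx=2,fy=2) for f,a,b in((fs,130,120),(ft,160,150))])[:,:,::-1])
E
python3 plan.py 420 200 260 -10  450 20 270 0  450 -130 250 7.6  439 -257 160 7.6
```

```text
t: 10.92
eef_pos: [403.6, 319.6, 172.2]
eef_rot: [-0.0, 0.996, -0.087, -0.0]
contact_force: [-0.6, -0.0, -1.5]
width: 39.3
grip_force: 75.7
pad n 721 z pct [ 5.6  8.5  9.7 10.9 14.5]
  z 10 rect [414.7 317.8] [76.2 51.5] 80.2
stamp n 632 z pct [136.8 162.8 182.1 201.  212.3]
[387.46112924 321.76312786 182.07619637] [402.84450406 319.15846152 170.91756906]
2.4 [0.1831, 0.5759, -0.44, 0, 0, 0.0]
2.9 [0.3038, 0.8604, -0.05, 0, 0, -0.0277]
2.4 [0.0002, 0.75, 0.1, 0, 0, -0.0211]
2.5 [-0.1383, 0.6222, 0.45, 0, 0, -0.0]
[402.8 319.2 170.9] [np.float64(439.0092839174587), np.float64(-257.0044682839282), np.float64(160.00700000000006), np.float64(7.583557843021554)]
```

View pics/c3.png

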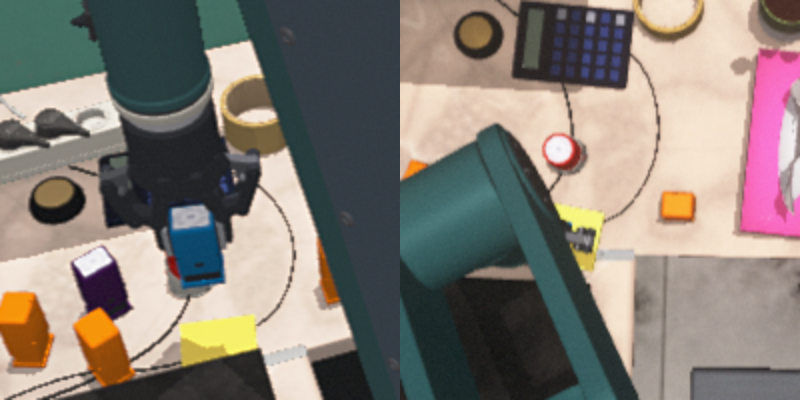

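The stamp lifted cleanly, upright at crop pixel (195,245), and the pad has not moved. Now crossing over the near half of the tissue box, with the underside about 220 mm up.

```bash
python3 -m inch '[[0.05,0.1,-0.2,0,0,0,-1],[0.1,0.3,-0.4,0,0,0,-1],[0.1831,0.5759,-0.44,0,0,0,-1],[0.1831,0.5759,-0.44,0,0,0,-1],[0.1831,0.5759,-0.44,0,0,0,-1]]'
python3 -m inch '[[0.1,0.2,-0.05,0,0,-0.008,-1],[0.2,0.43,-0.05,0,0,-0.016,-1],[0.25,0.65,-0.05,0,0,-0.024,-1],[0.3038,0.8604,-0.05,0,0,-0.0277,-1],[0.3038,0.8604,-0.05,0,0,-0.0277,-1]]'
python3 -m inch '[[0,0.2,0,0,0,-0.007,-1],[0,0.4,0,0,0,-0.014,-1],[0,0.6,0,0,0,-0.0211,-1],[0.0002,0.75,0.1,0,0,-0.0211,-1],[0.0002,0.75,0.1,0,0,-0.0211,-1],[0.0002,0.75,0.1,0,0,-0.0211,-1]]'
python3 -m inch '[[-0.05,0.2,0.1,0,0,0,-1],[-0.09,0.4,0.25,0,0,0,-1],[-0.12,0.55,0.4,0,0,0,-1],[-0.1383,0.6222,0.45,0,0,0,-1],[-0.1383,0.6222,0.45,0,0,0,-1],[-0.1383,0.6222,0.45,0,0,0,-1]]'
python3 - <<'E'
from m import *
s=robot.get_state();print(s['eef_pos'],s['eef_rot'],s['contact_force'])
cv2.imwrite('pics/c4.png',np.hstack([cv2.resize(f['color'][a:a+200,b:b+200],(0,0),fx=2,fy=2) for f,a,b in((fs,100,300),(ft,150,340))])[:,:,::-1])
E
```

```text
t: 11.65
eef_pos: [419.3, 200.0, 258.9]
eef_rot: [0.0, 0.996, -0.088, -0.001]
contact_force: [-0.8, 1.0, -0.5]
width: 39.4
grip_force: 76.0
t: 12.28
eef_pos: [450.2, 19.0, 269.0]
eef_rot: [0.0, 1.0, -0.001, -0.001]
contact_force: [0.1, 0.8, -1.1]
width: 39.6
grip_force: 76.2
t: 13.02
eef_pos: [450.1, -128.2, 249.6]
eef_rot: [-0.001, 0.998, 0.067, -0.001]
contact_force: [-0.3, 0.1, -0.9]
width: 39.5
grip_force: 76.3
t: 13.78
eef_pos: [439.7, -256.0, 161.1]
eef_rot: [0.0, 0.998, 0.067, 0.001]
contact_force: [0.3, 0.7, -0.1]
width: 39.6
grip_force: 76.3
[ 439.75592359 -256.16000944  161.15679948] [3.37109873e-04 9.97773446e-01 6.66898306e-02 7.09923142e-04] [-0.14762298 -0.15555441 -0.97354245]
```

View pics/c4.png

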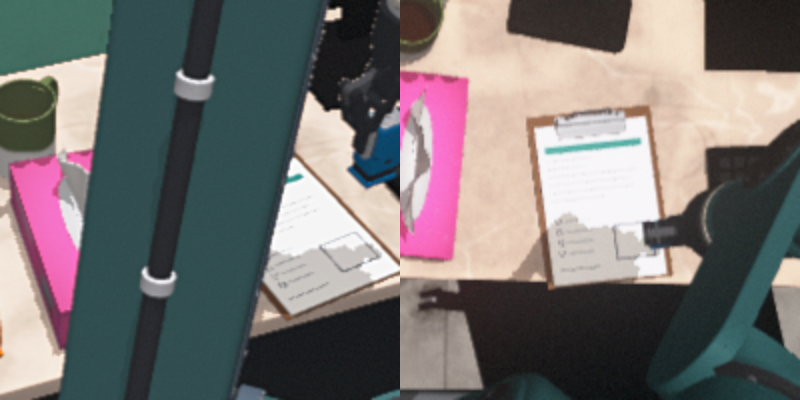

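The side view now shows the empty box (crop 349,252; full image about 474,226) and the stamp at (375,160). I'll measure the box and the stamp's offset from the TCP.

```bash
cat > c.py <<'E'
from m import *
s=robot.get_state()
def box(f,roi,n):
    x0,y0,x1,y1=roi; g=cv2.cvtColor(f['color'],cv2.COLOR_RGB2GRAY); g4=cv2.resize(g[y0:y1,x0:x1],(0,0),fx=8,fy=8,interpolation=2)
    m=cv2.morphologyEx(g4,cv2.MORPH_BLACKHAT,np.ones((33,33))); m=np.uint8(m>25)*255
    for c in sorted(cv2.findContours(m,cv2.RETR_CCOMP,1)[0],key=cv2.contourArea)[::-1][:3]:
        P=plane(f,c.reshape(-1,2)/8+[x0-.44,y0-.44],4.2)[:,:2].astype(np.float32); r=cv2.minAreaRect(P); print(n,np.round(r[0],1),np.round(r[1],1),round(r[2],1))
box(fs,(450,210,500,242),'side')
box(ft,(443,257,473,283),'top')
b=mask(fs,(95,120,40),(115,255,255),(460,140,520,210)); C=cloud(fs)[b>0]; C=C[np.abs(C-s['eef_pos']).max(1)<90]
Rm=rot(s['eef_rot']).as_matrix(); L=(C-s['eef_pos'])@Rm
print(len(C),'tool frame pct',np.percentile(L,[2,10,50,90,98],axis=0).round(1).tolist())
print(s['eef_pos'])
E
python3 c.py
```

```text
side [ 437.7 -258.1] [49.  59.3] 8.1
side [ 438.1 -256.6] [43.3 47.6] 7.4
side [ 439.8 -296.4] [82.   9.3] 7.6
top [ 430.8 -237.3] [52.8 28. ] 37.7
top [ 456.2 -278.7] [17.  39.9] 3.9
top [ 436.7 -280.7] [19.2 10.8] 80.3
390 tool frame pct [[-18.1, -22.2, -40.7], [-17.2, -20.2, -37.1], [-15.4, -7.4, -9.7], [-9.1, 12.3, 14.6], [5.2, 16.3, 20.7]]
[ 439.5268062  -256.40351251  160.89526412]
```

```bash
python3 -m inch '[[-0.002,0,0.15,0,0,0,-1],[-0.002,0,0.3,0,0,0,-1],[-0.002,0,0.42,0,0,0,-1],[-0.002,0,0.5,0,0,0,-1],[-0.002,0,0.53,0,0,0,-1],[-0.002,0,0.545,0,0,0,-1],[-0.002,0,0.545,0,0,0,-1],[-0.002,0,0.545,0,0,0,-1],[-0.002,0,0.545,0,0,0,-1],[-0.002,0,0.545,0,0,0,-1],[-0.002,0,0.545,0,0,0,-1],[-0.002,0,0.545,0,0,0,-1]]'
cat > d.py <<'E'
from m import *
s=robot.get_state();print(s['eef_pos'],s['eef_rot'],s['contact_force'],s['joint_vel'].round(3))
cv2.imwrite('pics/c5.png',np.hstack([cv2.resize(f['color'][a:a+133,b:b+133],(0,0),fx=3,fy=3,interpolation=2) for f,a,b in((fs,140,400),(ft,190,390))])[:,:,::-1])
b=mask(fs,(95,120,40),(115,255,255),(430,140,540,260)); C=cloud(fs)[b>0]; C=C[np.abs(C-s['eef_pos']).max(1)<90]
L=(C-s['eef_pos'])@rot(s['eef_rot']).as_matrix()
print(len(C),np.percentile(L,[2,10,50,90,98],axis=0).round(1).tolist(),'world z',np.percentile(C[:,2],[1,5]))
F=C[(L[:,0]<-10)&(L[:,2]<10)]; q=np.polyfit(F[:,1],F[:,0],1); print('front face yaw',-np.degrees(np.arctan(q[0])))
E
python3 d.py
```

```text
t: 15.48
eef_pos: [438.6, -257.0, 51.0]
eef_rot: [-0.0, 0.998, 0.066, -0.0]
contact_force: [0.9, -0.3, 0.1]
width: 39.8
grip_force: 76.3
[ 438.60141958 -257.0224062    51.02230469] [-7.38364765e-05  9.97813735e-01  6.60889046e-02 -2.95557560e-05] [ 0.19138593  0.63775401 -1.04580815] [-0.001  0.001  0.     0.002  0.    -0.001]
306 [[-18.6, -21.5, -40.7], [-17.5, -19.8, -37.6], [-15.4, -7.5, -10.2], [-9.7, 11.0, 15.1], [3.5, 16.0, 21.6]] world z [28.11259133 33.69853455]
front face yaw 6.584675605021695
```

View pics/c5.png

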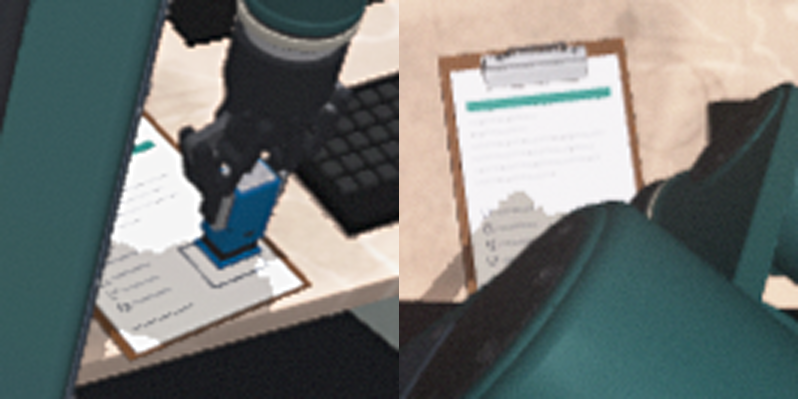

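The stamp hovers upright over the box (crop 230,255), squared with it and its front facing the foot of the form. The underside is about 9.7 mm above the paper, and there is no contact force. Handing in.

```bash
python3 -c "
from rig import robot
print(robot.close_job())"
```

```text
the job is handed in; nothing more can be done
None
```

The job is handed in: the blue stamp made a full-stroke test print on the memo pad, crossed over the near half of the tissue box, and is held unpressed about 1 cm above the form's stamp box, squared up with its front toward the foot of the form.

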